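# Hold the control box cover over its screw holes

### The arm

A 7-joint arm with a two-finger parallel gripper is mounted at the origin on the work surface. World frame = base frame: x ahead of the robot, y to its left, z up, the work surface at z = 0. Lengths are in m, angles in rad, forces in N, time in s.
With the tool pointing down it reaches from about 0.425 to 0.925 m from the base axis. Payload 6.8 kg.
Tool frame: the origin (TCP) lies at the very end of the fingers, on their centre line; the grasp point (between the pads) lies 19 mm behind it; x points along the fingers, y is the direction in which the jaws open and shut, and the axes are right-handed (so a half turn about x gives the same grasp; the last joint's range is limited). The gripper opens to 85 mm and grips with 20 to 120 N. Pads are 22 mm wide; open, the fingers measure 114 mm over their backs; the gripper's body (76 mm by 85 mm) begins 54 mm behind the grasp point. The pads swing forward as they close: fully open they stand 13 mm farther back than shut.
Start: joints at [-0.108, 0.477, 0.022, 1.555, -0.011, 1.109, -0.083], TCP at [0.675, 0, 0.231] pointing down, gripper open.
Joint ranges: [-2.96, 2.96], [-0.34, 2.1], [-1.41, 1.46], [0.24, 2.44], [-1.37, 4.51], [0.17, 1.92], [-2.96, 2.96]. Speed limits (rad/s): [2.39, 2.39, 3.14, 3.14, 3.14, 3.14, 3.14].

### API

Orientations are given as a rotation vector (axis times angle).
In Python, from bench import get_obs, grab_frame, camera_info, hand_in gives the robot as it stands.
- The arm moves only by the tool apply_moves, never from a script. Its argument "series" is text: rows parted by semicolons, each of 7 numbers parted by spaces: the turn, a rotation vector about the tool's x, y, z in rad, then the shift along the tool's x, y, z in m, then the opening, from 0 (shut) to 1 (fully open). In form: wx wy wz tx ty tz hand; .... A call has 1 to 12 rows; each row is the pose to reach, as a shift and turn from the pose commanded when the call began, along the tool's axes at that moment; what a row does not reach only later rows make up. A row lasts 1/8 s, in which the tool goes at most 62.5 mm and 10.7 degrees, less where a joint would pass 70% of its speed; a pose out of reach is approached as far as the arm can. A call with a gripper value outside its range is refused whole. The fingers move at their own pace and stop on an object; "force" is the grip in N (left out, the last holds). Time passes only in rows, so rows that repeat a pose let the fingers close. It gives the time, the measured TCP pose, the force and the opening at its end, in the units of the state.
- get_obs(): the state, without advancing time (a new reading comes with each control period).
- grab_frame(name): name is "scene" or "side" or "wrist"; returns the picture (420x560x3 uint8, blue, green, red); there is no depth.
- camera_info(name): a dict with "fov_y" (degrees; the focal length in pixels is half the picture's height over the tangent of half this angle, whatever the lens; pixels are square), "cx", "cy" (the principal point, pixels), "rvec" (rotation vector, rad) and "tvec" (3), from world to camera coordinates, as OpenCV has them. Camera axes: x right, y down, z forward; pixel columns grow to the right and rows downward; lengths in m; the calibration is good to about 2 mm. A picture is of the moment at which its call begins: read the wrist's pose just before it. camera_info takes no time and is no camera call; for the wrist camera it gives the pose at the moment of the call.
- hand_in(): hands the job in, once; it reports no verdict.
The state is a dict: "clock": time; "joints": joint angles; "qvel": joint speeds; "tau": joint torques, N m; "tcp_pos": TCP position; "orientation": TCP orientation; "contact_force": force on the tool from outside, world axes, zero at the start; "moment": the same for the moment, N m; "grip_width": finger opening in m.
Only numpy, scipy, OpenCV 4.12 (cv2) and the standard library are available. Lean on these libraries where they do the work, as an engineer would, in place of code of your own. Each camera call takes 0.05 s, during which the arm holds its last target.

### The job

The control box of the flute workshop's dust extractor is to be closed: first press both plug-in relays, the orange and the blue one, all the way home in the open box. Then pick up the aluminium cover plate and hold it level, hovering about 15 mm above the rim of the box, each of its three holes centred over its brass threaded hole, so that a colleague can start the screws. Finish while still holding it there, at rest and touching nothing but your gripper, and leave everything else on the bench where it is.

Things in the scene. Friction and masses are not known exactly. Their poses are not given: they have to be found in the camera images.
- box: the control box: open-topped slate-blue metal box, 140 (x) x 110 (y) x 60 mm high, walls 4 mm, screwed to the bench (it cannot move). Origin under its centre, z up. Two relays stand in it; three brass bosses, 20 mm square and flush with the rim, carry the threaded holes: two in the corners of its -x side, one in the middle of its +x side
- cover: the cover plate: aluminium, 140 (x) x 110 (y) x 5 mm, 0.2 to 0.33 kg, with three 14 mm through holes in the same pattern as the box's threaded holes (only one way round fits). A black bar grip stands on its middle, 60 mm long along the plate's x, 16 mm wide along its y, 40 mm high (45 mm above the underside). It lies on the bench, grip up. Origin at the centre of its underside, z up
- cover_grip (a point): centre of the cover's black bar grip, 25 mm above the plate's underside; axes as the cover's (the bar runs along x and is pinched along y)
- relay_orange (a joint): how far the orange relay is pushed in, m: 0 = fully raised (top 7 mm above the box rim), 0.010 = fully home (top 3 mm below the rim). It slides straight down against about 5 N of friction and stays where it is left
- relay_blue (a joint): the same for the blue relay
- relay_orange_top (a point): centre of the flat top (with a white label patch) of the orange relay, 46 (box x) x 28 (box y) mm, at box x 0, y +24 mm; z up, axes as the box's
- relay_blue_top (a point): centre of the flat top of the blue relay, same size, at box x 0, y -24 mm; axes as the box's
- thread_a (a point): mouth of the 6 mm threaded hole A in the box's rim, at box x -56, y 41, z 60 mm; axes as the box's
- hole_a (a point): centre of the cover's 14 mm hole A, on the underside, at cover x -56, y 41 mm; belongs over threaded hole A; axes as the cover's
- thread_b (a point): mouth of the 6 mm threaded hole B in the box's rim, at box x -56, y -41, z 60 mm; axes as the box's
- hole_b (a point): centre of the cover's 14 mm hole B, on the underside, at cover x -56, y -41 mm; belongs over threaded hole B; axes as the cover's
- thread_c (a point): mouth of the 6 mm threaded hole C in the box's rim, at box x 56, y 0, z 60 mm; axes as the box's
- hole_c (a point): centre of the cover's 14 mm hole C, on the underside, at cover x 56, y 0 mm; belongs over threaded hole C; axes as the cover's
- driver: bystander: screwdriver with yellow handle, 180 mm long, lying on the bench; origin at its middle, underside
- dish: bystander: small blue ceramic dish, 70 mm across, 25 mm high; origin under its centre
- glue: bystander: amber bottle with red cap, 44 mm across, 100 mm tall; origin under its centre
- sandblock: bystander: cork sanding block 70 x 110 x 28 mm; origin under its centre
- tape: bystander: roll of light blue tape lying flat, 80 mm across, 20 mm high; origin under its centre
- rule: bystander: steel rule 30 x 200 x 4 mm lying flat; origin under its centre
- pencil: bystander: flat green carpenter's pencil 14 x 160 x 8 mm; origin under its centre
Not all that is in view belongs to the job. Leave any brown or pink look-alike of the cover alone.

How it is judged:
On the way, in this order (a step that is already met when the one before it is completed fails the run):
1. both relays pressed fully home, the cover still on the bench (value of joint each of relay_orange, relay_blue above 0.0085 m and height (world z) of cover below 0.02 m), for 0.2 s.
2. the cover lifted off the bench in the gripper (height (world z) of cover above 0.05 m and contact force between cover and the fingers above 1 N), for 0.2 s.
At the end, for the whole second after the job is handed in: Both relays home (within 1.5 mm of the end of travel); the cover held by the gripper alone, at rest, its underside 5 to 25 mm above the box rim, level within 0.07 rad (4 degrees), each hole's centre within 4 mm horizontally of its own threaded hole, not touching the box (value of joint each of relay_orange, relay_blue above 0.0085 m and horizontal distance between hole_a and thread_a below 0.004 m and horizontal distance between hole_b and thread_b below 0.004 m and horizontal distance between hole_c and thread_c below 0.004 m and z of cover in the frame of box between 0.065 and 0.085 m and angle between cover's own z axis and vertical below 0.07 rad and contact force between cover and the fingers above 1 N and contact force between cover and box below 0.1 N and linear speed of cover below 0.02 m/s and angular speed of cover below 0.1 rad/s); the arm keeps its last pose, push and grip.
It fails at once if a bystander moved more than 30 mm (distance of any of driver, dish, glue, sandblock, tape, rule, pencil from where it was at the start of the episode above 0.03 m).
It also fails if it takes over 64 s, if anything falls off the work surface, if the arm or the gripper's body presses on something with over 40 N, if the wrist force passes 120 N, or if a joint passes its speed limit or range.

## Working session

There is one attempt and no reset: what is moved stays moved. The work goes in short steps, Python scripts to look and compute and a tool call to move; the robot and the scene stay as the last step left them, time stands still between calls to the robot, and variables do not carry over. Pictures are saved under pics/ and viewed, and the job is handed in when it is done.

Besides the shell and the picture viewer there is one more tool, called as name(argument=value, ...), one argument or row to a line, values as JSON. apply_moves: Moves the arm, as the interface text tells. Its arguments: {"type":"object","properties":{"series":{"type":"string"},"force":{"type":"number"}},"required":["series"]}

```bash
mkdir -p pics; ls; cat > h.py <<'E'
import numpy as np, cv2
from bench import get_obs, grab_frame, camera_info
def cam(n):
    c=camera_info(n); R=cv2.Rodrigues(np.array(c['rvec'],float))[0]; t=np.array(c['tvec'],float).ravel()
    f=210/np.tan(np.radians(c['fov_y'])/2); return R,t,f,c['cx'],c['cy']
def ray(C,u,v):
    R,t,f,cx,cy=C; d=R.T@np.array([(u-cx)/f,(v-cy)/f,1]); return -R.T@t,d
def onz(C,u,v,z):
    o,d=ray(C,u,v); return o+d*(z-o[2])/d[2]
def proj(C,p):
    R,t,f,cx,cy=C; q=R@np.array(p)+t; return np.array([f*q[0]/q[2]+cx,f*q[1]/q[2]+cy])
E
python3 - <<'E'
from h import *
print(get_obs())
for n in ("scene","side","wrist"):
    print(n,camera_info(n)); cv2.imwrite(f"pics/{n}0.png",grab_frame(n))
E
```

```text
pics
{'clock': 0.0, 'joints': array([-0.1080688 ,  0.47782762,  0.02234872,  1.55644259, -0.01152709,
        1.10929665, -0.08306132]), 'qvel': array([ 0.00084368, -0.00056853, -0.00085819, -0.00059951, -0.00168851,
       -0.0007317 ,  0.00017203]), 'tau': array([-5.45967814e-04, -5.96443820e+01,  1.60769675e+00, -2.81194621e+01,
        1.24063640e-02,  9.39900521e-03,  2.20753498e-05]), 'tcp_pos': array([ 6.74410946e-01, -3.33580234e-05,  2.30311176e-01]), 'orientation': array([ 1.20823429,  1.21047356, -1.21060528]), 'contact_force': array([0.32936176, 0.01060448, 0.09500325]), 'moment': array([ 0.03466309, -0.05841417,  0.01485963]), 'grip_width': 0.08534076021898812}
scene {'fov_y': 42.793345607212565, 'cx': 268.2775402589556, 'cy': 211.86230502336505, 'rvec': array([ 2.1713215 ,  0.79703115, -0.37700651]), 'tvec': array([-0.36933315, -0.1286808 ,  1.58011449])}
side {'fov_y': 53.73152638207523, 'cx': 277.81164850635435, 'cy': 204.10732489003595, 'rvec': array([ 0.71671637, -2.44909708,  1.33301666]), 'tvec': array([0.40404328, 0.18903144, 1.00537695])}
wrist {'fov_y': 67.02408291105478, 'cx': 283.86556979633286, 'cy': 205.74906251706264, 'rvec': array([-2.86725421e+00, -2.28714683e-03,  1.29222374e-03]), 'tvec': array([-0.67374077, -0.0360017 ,  0.37825945])}
```

View pics/scene0.png

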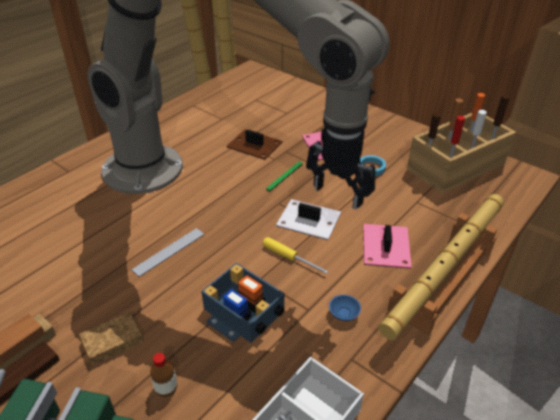

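View pics/side0.png

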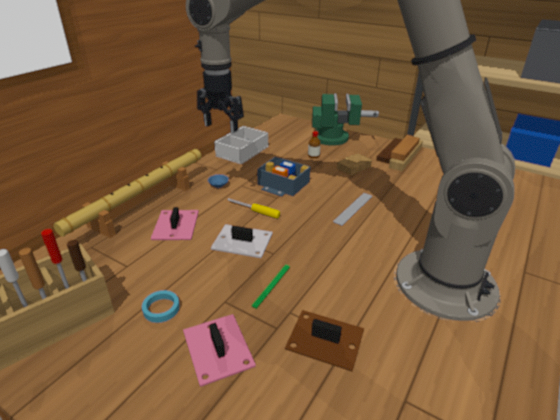

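View pics/wrist0.png

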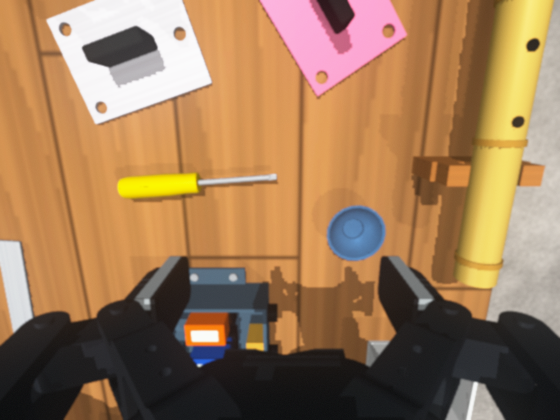

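The candidates for the cover are, in the scene picture:
- white/aluminium plate (309,218)
- pink plates (387,245) and (318,140)
- brown plate (255,143)

By the description I choose the aluminium one. I'll check it and the box in close crops.

```bash
python3 - <<'E'
from h import *
im=cv2.imread("pics/scene0.png")
a=cv2.resize(im[190:350,190:350],None,fx=3.7,fy=3.7,interpolation=cv2.INTER_CUBIC)
cv2.imwrite("pics/crop1.png",a)
S=cam("scene");W=cam("wrist");D=cam("side")
for n,C,u,v,z in [("cover s",S,309,218,.01),("holeA? w",W,66,29,.005),("w",W,180,33,.005),("w",W,101,107,.005),("box bosses",S,211,291,.06),("",S,237,272,.06),("",S,262,307,.06),("or",S,251,284,.067),("bl",S,238,298,.067),("driver",W,200,184,.01),("dish",W,355,233,.01),("glue",S,163,380,.03),("wristorange",W,208,332,.067),("wrist boss",W,255,338,.06)]:
    print(n,onz(C,u,v,z).round(4))
E
```

```text
cover s [0.5156 0.1283 0.01  ]
holeA? w [0.4464 0.1563 0.005 ]
w [0.565  0.1527 0.005 ]
w [0.4709 0.0787 0.005 ]
box bosses [ 0.5307 -0.2387  0.06  ]
 [ 0.5357 -0.163   0.06  ]
 [ 0.6422 -0.2012  0.06  ]
or [ 0.587  -0.1736  0.067 ]
bl [ 0.5921 -0.2197  0.067 ]
driver [ 0.576  -0.0072  0.01  ]
dish [ 0.7607 -0.0678  0.01  ]
glue [ 0.5976 -0.4362  0.03  ]
wristorange [ 0.5884 -0.1657  0.067 ]
wrist boss [ 0.6406 -0.1792  0.06  ]
```

View pics/crop1.png

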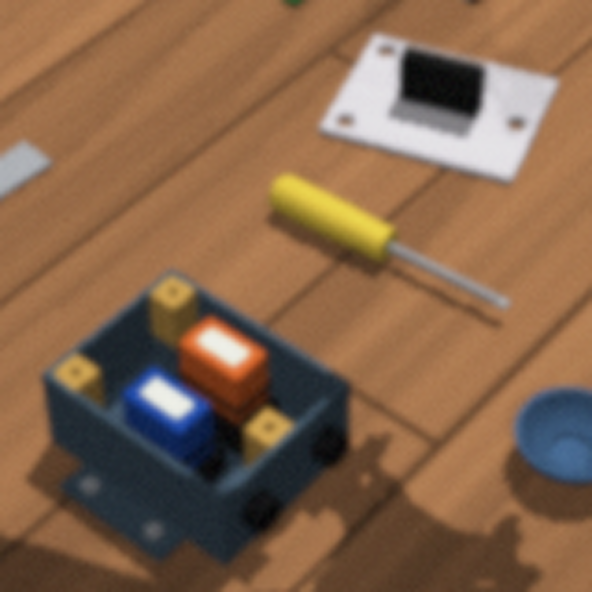

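```bash
python3 - <<'E'
from h import *
o=get_obs();R=cv2.Rodrigues(o['orientation'])[0];print(R.round(3))
C=cam("wrist");c=-C[0].T@C[1];print("cam",c, "fwd",C[0][2], "offset in tool",R.T@(c-o['tcp_pos']))
E
```

```text
[[-0.001  1.     0.   ]
 [-0.     0.    -1.   ]
 [-1.    -0.001  0.   ]]
cam [0.67410423 0.06879154 0.37325573] fwd [-4.32580946e-04 -2.70890112e-01 -9.62610181e-01] offset in tool [-0.14270506 -0.00065939 -0.06876992]
```

apply_moves(
  series="0 0 0 -0.005 -0.015 0.04 1; 0 0 0 -0.01 -0.03 0.085 1; 0 0 0 -0.02 -0.045 0.13 1; 0 0 0 -0.03 -0.06 0.175 1; 0 0 0 -0.03 -0.075 0.215 1; 0 0 0 -0.03 -0.083 0.24 1; 0 0 0 -0.03 -0.086 0.25 1; 0 0 0 -0.03 -0.086 0.25 0; 0 0 0 -0.03 -0.086 0.25 0; 0 0 0 -0.03 -0.086 0.25 0",
)

```text
clock: 1.4
tcp_pos: [0.5896, -0.2484, 0.2612]
orientation: [1.208, 1.211, -1.207]
contact_force: [0.5, 0.3, 0.1]
grip_width: 0.0321
```

```bash
python3 - <<'E'
from h import *
o=get_obs();print(o['clock'],o['tcp_pos'],o['grip_width'],o['qvel'].round(3))
W=cam("wrist");im=grab_frame("wrist");np.savez("w1.npz",R=W[0],t=W[1]);cv2.imwrite("pics/w1.png",im)
E
```

```text
1.4 [ 0.58964344 -0.24837932  0.26119993] 0.0321066391855048 [ 0.004 -0.001  0.006  0.001  0.001  0.001  0.001]
```

View pics/w1.png

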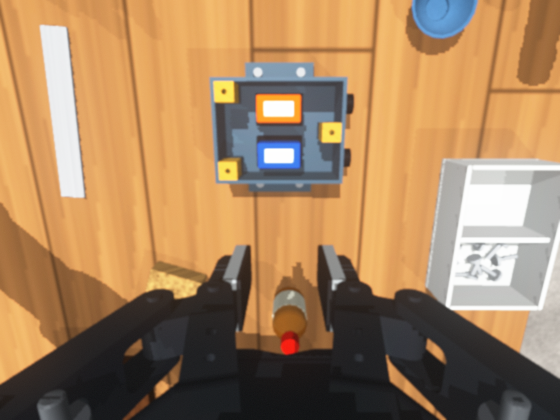

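The wrist view shows the box well. Brass holes are at about (224,91), (229,171) and (331,132), the orange relay at (279,108) and the blue at (279,156). Next I'll measure them.

```bash
cat >> h.py <<'E'
def darkc(im,u,v,r=6,bright=True):
    g=cv2.cvtColor(im,cv2.COLOR_BGR2GRAY).astype(float)[v-r:v+r+1,u-r:u+r+1]
    w=np.clip(np.median(g)-15-g,0,None); yy,xx=np.mgrid[v-r:v+r+1,u-r:u+r+1]
    return (w*xx).sum()/w.sum(),(w*yy).sum()/w.sum()
def fit2(model,meas):
    m=np.array(model);q=np.array(meas)[:,:2];mc=m.mean(0);qc=q.mean(0);a=m-mc;b=q-qc
    th=np.arctan2((a[:,0]*b[:,1]-a[:,1]*b[:,0]).sum(),(a*b).sum());R=np.array([[np.cos(th),-np.sin(th)],[np.sin(th),np.cos(th)]])
    t=qc-R@mc; return th,t,q-(m@R.T+t)
HM=[[-.056,.041],[-.056,-.041],[.056,0]]
E
python3 - <<'E'
from h import *
W=cam("wrist");im=cv2.imread("pics/w1.png")
pts=[]
for u,v in [(224,91),(229,171),(331,132)]:
    c=darkc(im,u,v,5);p=onz(W,*c,.06);print(np.round(c,1),p.round(4));pts.append(p)
th,t,r=fit2(HM,pts);print("box yaw",th,"c",t,"res",r.round(4).tolist())
R=np.array([[np.cos(th),-np.sin(th)],[np.sin(th),np.cos(th)]])
for y in(.024,-.024):print("relay pred",t+R@[0,y],proj(W,[*(t+R@[0,y]),.067]))
hsv=cv2.cvtColor(im,cv2.COLOR_BGR2HSV)
for n,lo,hi in[("or",(3,150,150),(16,255,255)),("bl",(110,150,90),(130,255,255))]:
    m=cv2.inRange(hsv,lo,hi);m[:80]=0;m[190:]=0;m[:,:240]=0;m[:,340:]=0
    w=cv2.inRange(hsv,(0,0,200),(180,60,255));w[:80]=0;w[190:]=0;w[:,:240]=0;w[:,340:]=0
    print(n,cv2.boundingRect(m))
k,l,s,c=cv2.connectedComponentsWithStats(w)
for i in range(1,k):
    if s[i,4]>100:print("label",c[i],onz(W,*c[i],.067))
S=cam("scene")
im=cv2.imread("pics/scene0.png")
pts=[onz(S,*darkc(im,u,v,3),.06) for u,v in[(237,269),(211,290),(262,305)]]
print(fit2(HM,pts))
E
```

```text
[223.3  91. ] [ 0.527  -0.1549  0.06  ]
[227.3 170.6] [ 0.5273 -0.2369  0.06  ]
[331.5 132.2] [ 0.6394 -0.1956  0.06  ]
box yaw 0.0031730407677441515 c [ 0.58320381 -0.19572742] res [[-0.0001, -0.0], [-0.0, 0.0], [0.0002, -0.0]]
relay pred [ 0.58312766 -0.17172754] [278.17329826 108.23479907]
relay pred [ 0.58327997 -0.2197273 ] [278.38845798 155.73699181]
or (256, 94, 84, 96)
bl (257, 142, 44, 27)
label [278.29646018 108.00442478] [ 0.58325311 -0.17150339  0.067     ]
label [278.39709443 155.46004843] [ 0.58328949 -0.21943622  0.067     ]
(np.float64(-0.023112356921603683), array([ 0.58723761, -0.19664351]), array([[ 0.00569626, -0.00501101],
       [ 0.0021682 ,  0.00346596],
       [-0.00786447,  0.00154505]]))
```

apply_moves(
  series="0 0 0 0.02 -0.003 -0.035 0; 0 0 0 0.05 -0.006 -0.065 0; 0 0 0 0.09 -0.006 -0.077 0; 0 0 0 0.13 -0.006 -0.077 0; 0 0 0 0.16 -0.006 -0.077 0; 0 0 0 0.176 -0.006 -0.077 0; 0 0 0 0.176 -0.006 -0.077 0",
)

```text
clock: 2.33
tcp_pos: [0.5827, -0.1726, 0.0846]
orientation: [1.209, 1.211, -1.21]
contact_force: [0.2, -0.4, 0.5]
grip_width: 0.0001
```

```bash
python3 - <<'E'
from h import *
o=get_obs();print(o['clock'],o['tcp_pos'],o['grip_width'])
a=grab_frame("wrist");b=grab_frame("scene");cv2.imwrite("pics/p1.png",np.vstack([a[100:],cv2.resize(b[210:350,170:360],(560,412),interpolation=cv2.INTER_CUBIC)])[:,:][:600] if 0 else cv2.resize(b[180:340,170:370],None,fx=3.5,fy=3.5,interpolation=cv2.INTER_CUBIC))
E
```

```text
2.325 [ 0.58266077 -0.1725963   0.08463686] 8.830951423658911e-05
```

View pics/p1.png

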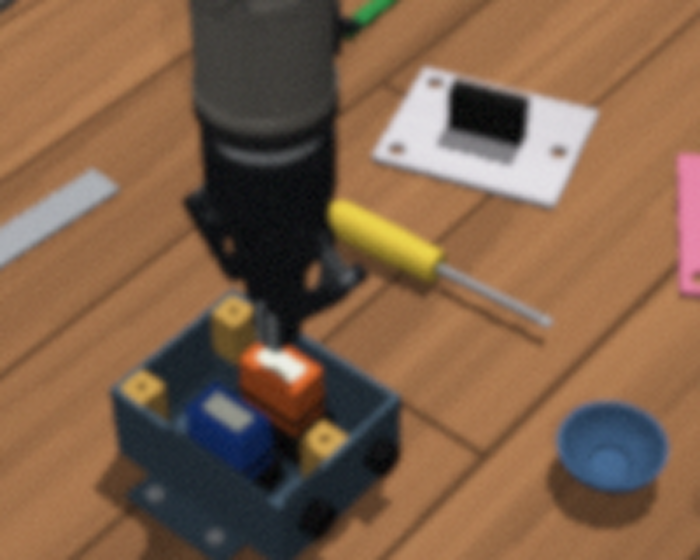

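The shut fingertips stand just above the orange label at about (285,350). I'll press it now.

apply_moves(
  series="0 0 0 0.008 0 0 0; 0 0 0 0.014 0 0 0; 0 0 0 0.018 0 0 0; 0 0 0 0.021 0 0 0; 0 0 0 0.024 0 0 0; 0 0 0 0.0265 0 0 0; 0 0 0 0.0275 0 0 0; 0 0 0 0.0275 0 0 0",
)

```text
clock: 3.42
tcp_pos: [0.5829, -0.173, 0.0577]
orientation: [1.209, 1.209, -1.209]
contact_force: [-1.6, 0.9, 2.8]
grip_width: -0.0003
```

apply_moves(
  series="0 0 0 0.0008 0 0 0; 0 0 0 0.0015 0 0 0; 0 0 0 0.0015 0 0 0",
)

```text
clock: 3.8
tcp_pos: [0.583, -0.173, 0.0571]
orientation: [1.209, 1.209, -1.209]
contact_force: [-3.2, 0.8, 12.2]
grip_width: 0.0001
```

The orange relay bottomed at z 0.057 with 12 N. Blue is next.

apply_moves(
  series="0 0 0 -0.02 0 0 0; 0 0 0 -0.03 0 0.015 0; 0 0 0 -0.03 0 0.035 0; 0 0 0 -0.03 0 0.047 0; 0 0 0 -0.022 0 0.047 0; 0 0 0 -0.014 0 0.047 0; 0 0 0 -0.009 0 0.047 0; 0 0 0 -0.006 0 0.047 0; 0 0 0 -0.003 0 0.047 0; 0 0 0 -0.001 0 0.047 0; 0 0 0 0 0 0.047 0; 0 0 0 0 0 0.047 0",
)

```text
clock: 5.3
tcp_pos: [0.583, -0.2193, 0.0571]
orientation: [1.209, 1.21, -1.209]
contact_force: [-4.0, 4.6, 11.1]
grip_width: 0.0001
```

apply_moves(
  series="0 0 0 -0.03 0 0 0; 0 0 0 -0.08 0 0 0; 0 0 0 -0.13 0 0 0; 0 0 0 -0.18 -0.01 -0.03 0.5; 0 0 0 -0.2 -0.02 -0.08 1; 0 0 0 -0.2 -0.03 -0.13 1; 0 0 0 -0.2 -0.04 -0.18 1; 0 0 0 -0.2 -0.05 -0.23 1; 0 0 0 -0.2 -0.06 -0.28 1; 0 0 0 -0.2 -0.068 -0.3 1; 0 0 0 -0.2 -0.068 -0.305 1; 0 0 0 -0.2 -0.068 -0.305 1",
)

```text
clock: 6.8
tcp_pos: [0.5157, 0.084, 0.2563]
orientation: [1.21, 1.208, -1.209]
contact_force: [-0.5, -0.1, 0.3]
grip_width: 0.0852
```

```bash
python3 - <<'E'
from h import *
o=get_obs();print(o['clock'],o['tcp_pos'],o['grip_width'],o['joints'].round(3))
im=grab_frame("wrist");cv2.imwrite("pics/w2.png",im)
b=grab_frame("scene");cv2.imwrite("pics/s2.png",cv2.resize(b[180:340,170:370],None,fx=3.5,fy=3.5,interpolation=cv2.INTER_CUBIC))
E
```

```text
6.8 [0.51570731 0.08404446 0.2563369 ] 0.08517356283097567 [-0.207  0.205 -0.087  1.884  0.021  1.053 -0.303]
```

View pics/w2.png

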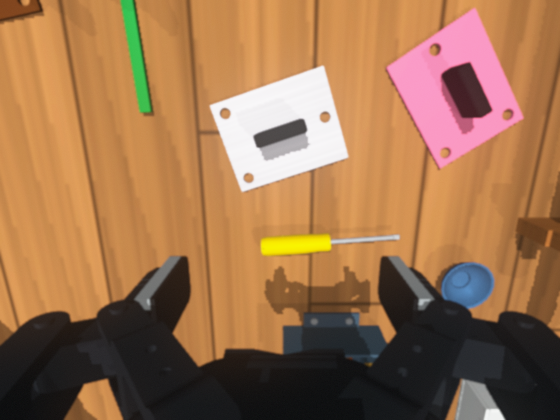

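View pics/s2.png

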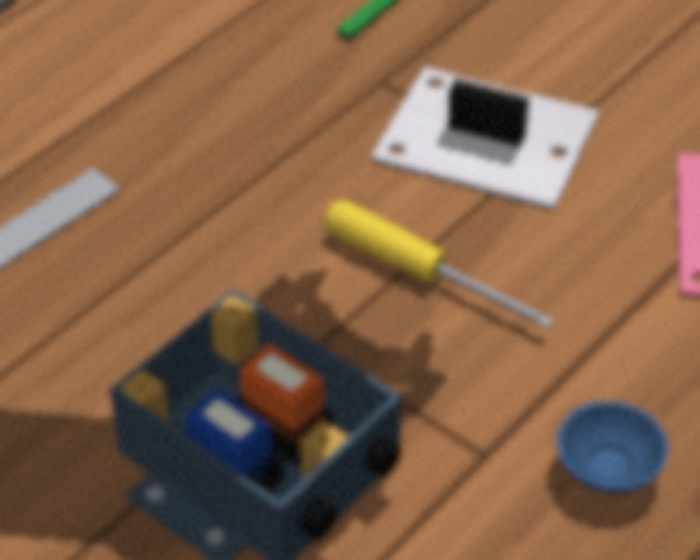

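Both relays now sit below the rim. The cover's holes are at about (225,113), (249,178) and (325,117) in the wrist view.

```bash
python3 - <<'E'
from h import *
W=cam("wrist");im=cv2.imread("pics/w2.png")
pts=[]
for u,v in [(225,113),(249,178),(325,117)]:
    c=darkc(im,u,v,7);p=onz(W,*c,.004);print(np.round(c,1),p.round(4));pts.append(p)
th,t,r=fit2(HM,pts);print("cover yaw",th,"c",t,"res",r.round(4).tolist())
# grip top
m=cv2.inRange(im,(0,0,0),(70,70,70));m=m[100:165,240:320]
k,l,s,c=cv2.connectedComponentsWithStats(m);i=1+s[1:,4].argmax();uv=c[i]+[240,100]
print("grip",uv,s[i],onz(W,*uv,.045),"pred top",proj(W,[*t,.045]))
ys,xs=np.where(l==i);print(cv2.minAreaRect(np.c_[xs,ys].astype(np.float32)))
o=get_obs();print(t-o['tcp_pos'][:2])
E
```

```text
[224.5 112.7] [0.4446 0.1565 0.004 ]
[248.  177.4] [0.4702 0.0781 0.004 ]
[324.6 116.1] [0.5643 0.1525 0.004 ]
cover yaw 0.31705898783900044 c [0.5107464 0.1348425] res [[-0.0002, 0.0002], [-0.0001, -0.0004], [0.0003, 0.0002]]Traceback (most recent call last):
  File "<stdin>", line 9, in <module>
ValueError: attempt to get argmax of an empty sequence
```

```bash
python3 - <<'E'
from h import *
W=cam("wrist");im=cv2.imread("pics/w2.png")
c,s=np.cos(.317),np.sin(.317)
for x,y in [(-.03,-.008),(-.03,.008),(.03,.008),(.03,-.008)]:
    p=proj(W,[.5107+c*x-s*y,.1348+s*x+c*y,.045]);cv2.circle(im,tuple(np.round(p*1).astype(int)),0,(0,0,255),-1)
cv2.imwrite("pics/c2.png",cv2.resize(im[60:200,190:370],None,fx=4,fy=4,interpolation=cv2.INTER_NEAREST))
E
```

```text
(no output)
```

View pics/c2.png

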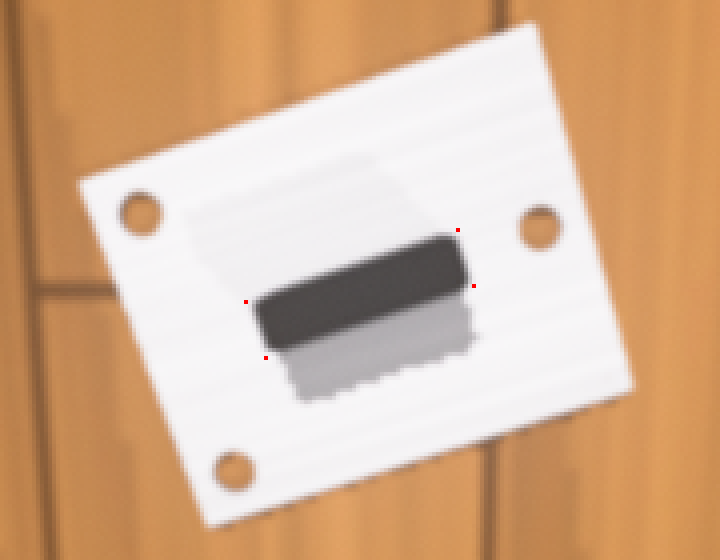

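apply_moves(
  series="0.15 0 0 0.01 -0.001 -0.01 1; 0.32 0 0 0.03 -0.002 -0.025 1; 0.49 0 0 0.05 -0.004 -0.04 1; 0.66 0 0 0.07 -0.005 -0.051 1; 0.83 0 0 0.09 -0.005 -0.051 1; 1.0 0 0 0.11 -0.005 -0.051 1; 1.15 0 0 0.13 -0.005 -0.051 1; 1.22 0 0 0.145 -0.005 -0.051 1; 1.254 0 0 0.155 -0.005 -0.051 1; 1.254 0 0 0.155 -0.005 -0.051 1; 1.254 0 0 0.155 -0.005 -0.051 1",
)

```text
clock: 8.28
tcp_pos: [0.5106, 0.1358, 0.1018]
orientation: [2.051, 0.328, -2.049]
contact_force: [0.3, 0.2, 1.0]
grip_width: 0.0853
```

```bash
python3 - <<'E'
from h import *
o=get_obs();R=cv2.Rodrigues(o['orientation'])[0];print(o['clock'],o['tcp_pos'],R.round(4),o['joints'].round(3))
d=np.array([.5107,.1348,.0])-o['tcp_pos'];print("to cover in tool",(R.T@d).round(4),"yaw y",np.arctan2(R[1,1],R[0,1]), "want",.317-np.pi/2)
im=grab_frame("wrist");cv2.imwrite("pics/w3.png",im)
E
```

```text
8.275 [0.51059796 0.13583588 0.10182153] [[ 9.000e-04  3.118e-01 -9.502e-01]
 [ 3.000e-04 -9.502e-01 -3.118e-01]
 [-1.000e+00 -0.000e+00 -1.000e-03]] [-0.445  0.406  0.082  2.023 -0.049  0.713 -1.586]
to cover in tool [0.1018 0.001  0.0003] yaw y -1.253737482106076 want -1.2537963267948966
```

View pics/w3.png

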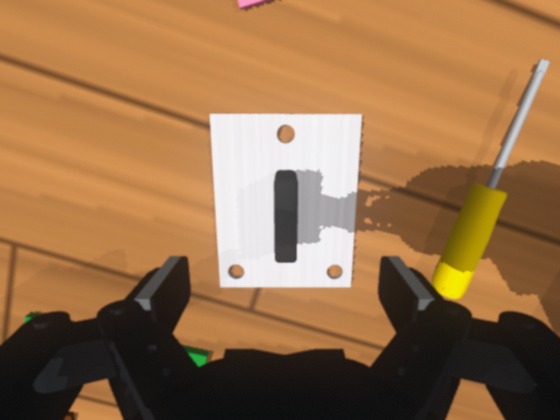

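Aligned: the bar is centred between the fingers at (286,215), and the driver and pencil are clear. Now descend and grip.

apply_moves(
  series="0 0 0 0.02 0.001 0 1; 0 0 0 0.045 0.001 0 1; 0 0 0 0.065 0.001 0 1; 0 0 0 0.08 0.001 0 1; 0 0 0 0.088 0.001 0 1; 0 0 0 0.091 0.001 0 1; 0 0 0 0.091 0.001 0 1; 0 0 0 0.091 0.001 0 0.5; 0 0 0 0.091 0.001 0 0.3; 0 0 0 0.091 0.001 0 0; 0 0 0 0.091 0.001 0 0; 0 0 0 0.091 0.001 0 0",
  force=60,
)

```text
clock: 9.82
tcp_pos: [0.5105, 0.1351, 0.0106]
orientation: [2.051, 0.327, -2.05]
contact_force: [-0.3, -1.3, 3.3]
grip_width: 0.0153
```

apply_moves(
  series="0 0 0 0 0 0 0; 0 0 0 0 0 0 0; 0 0 0 0 0 0 0; 0 0 0 0 0 0 0",
)

```text
clock: 10.32
tcp_pos: [0.5105, 0.1351, 0.0106]
orientation: [2.051, 0.327, -2.05]
contact_force: [-1.8, -1.1, 5.4]
grip_width: 0.0153
```

apply_moves(
  series="0 0 0 -0.005 0 0 0; 0 0 0 -0.015 0 0 0; 0 0 0 -0.035 0 0 0; 0 0 0 -0.06 0 0 0; 0 0 0 -0.085 0 0 0; 0 0 0 -0.11 0 0 0; 0 0 0 -0.13 0 0 0; 0 0 0 -0.145 0 0 0; 0 0 0 -0.15 0 0 0; 0 0 0 -0.15 0 0 0; 0 0 0 -0.15 0 0 0",
)

```text
clock: 11.7
tcp_pos: [0.5098, 0.1349, 0.1595]
orientation: [2.049, 0.327, -2.052]
contact_force: [0.1, -0.2, -2.4]
grip_width: 0.0152
```

```bash
python3 - <<'E'
from h import *
o=get_obs();R=cv2.Rodrigues(o['orientation'])[0];print(o['clock'],o['tcp_pos'],o['contact_force'],o['moment'],"yaw y",np.arctan2(R[1,1],R[0,1]))
im=grab_frame("wrist");cv2.imwrite("pics/w4.png",im)
d=np.array([.5832,-.1957])-o['tcp_pos'][:2];print(d)
d=np.array([*d,0]);print((R.T@d).round(4))
E
```

```text
11.7 [0.509784   0.13487942 0.15950875] [ 0.13975038 -0.2375875  -2.37077091] [-0.0026975   0.02804832  0.02899547] yaw y -1.2539757374327185
[ 0.073416   -0.33057942]
[1.00e-04 3.37e-01 3.32e-02]
```

View pics/w4.png

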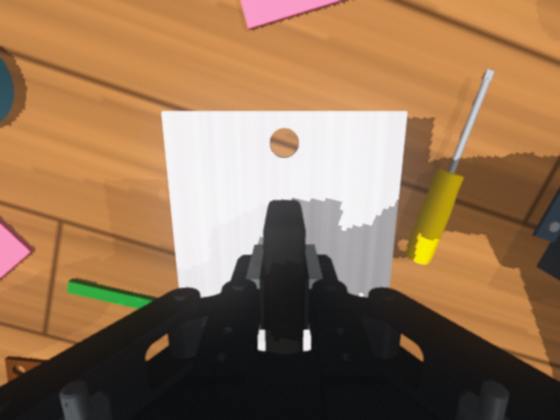

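The plate is held level, with hole C at (284,142). Carry it over the box at height.

apply_moves(
  series="0 0 0 0 0.01 0.001 0; 0.03 0 0 0 0.035 0.004 0; 0.07 0 0 0 0.07 0.007 0; 0.11 0 0 0 0.11 0.011 0; 0.15 0 0 0 0.15 0.015 0; 0.19 0 0 0 0.19 0.019 0; 0.23 0 0 0 0.23 0.023 0; 0.27 0 0 0 0.27 0.027 0; 0.295 0 0 0 0.305 0.03 0; 0.31 0 0 0 0.325 0.032 0; 0.3136 0 0 0 0.335 0.033 0; 0.3136 0 0 0 0.337 0.033 0",
)

```text
clock: 13.25
tcp_pos: [0.5837, -0.1954, 0.1601]
orientation: [2.22, 0.004, -2.221]
contact_force: [-0.6, 0.5, -2.7]
grip_width: 0.0153
```

apply_moves(
  series="0 0 0 0 0 0 0; 0 0 0 0 0 0 0; 0 0 0 0 0 0 0",
)

```text
clock: 13.62
tcp_pos: [0.584, -0.1946, 0.1604]
orientation: [2.219, 0.005, -2.219]
contact_force: [-0.2, 0.2, -2.2]
grip_width: 0.015
```

```bash
python3 - <<'E'
from h import *
o=get_obs();R=cv2.Rodrigues(o['orientation'])[0];print(o['clock'],o['tcp_pos'],o['contact_force'],"yaw y",np.arctan2(R[1,1],R[0,1]),R[2])
im=grab_frame("wrist");cv2.imwrite("pics/w5.png",im)
d=np.array([.5832,-.1957,.0856])-o['tcp_pos'];print((R.T@d).round(4))
cv2.imwrite("pics/s5.png",grab_frame("scene"))
E
```

```text
13.625 [ 0.58402694 -0.19459614  0.16036379] [-0.21674916  0.18018098 -2.23261257] yaw y -1.5663532400148836 [-9.99999947e-01 -3.22897195e-04 -4.16279410e-05]
[0.0748 0.0011 0.0008]
```

View pics/w5.png

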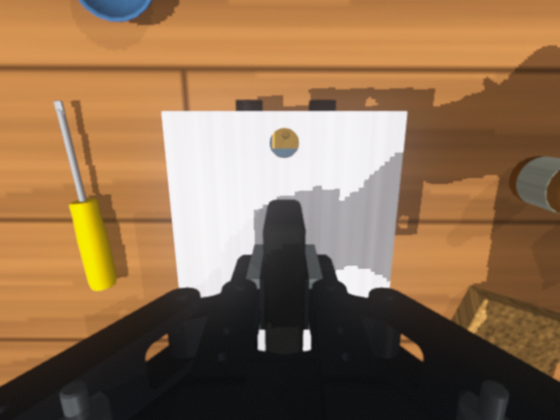

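View pics/s5.png

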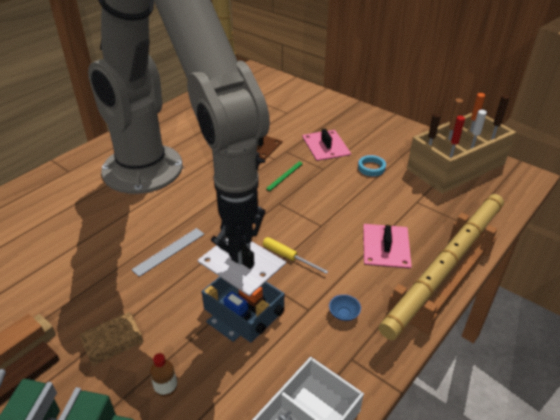

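The plate hangs over the box, and the brass of thread C shows through hole C. Descend to about 15 mm above the rim.

apply_moves(
  series="0 0 0 0.01 0.001 0.001 0; 0 0 0 0.025 0.001 0.001 0; 0 0 0 0.04 0.001 0.001 0; 0 0 0 0.053 0.001 0.001 0; 0 0 0 0.063 0.001 0.001 0; 0 0 0 0.07 0.001 0.001 0; 0 0 0 0.074 0.001 0.001 0; 0 0 0 0.075 0.001 0.001 0; 0 0 0 0.075 0.001 0.001 0; 0 0 0 0.075 0.001 0.001 0; 0 0 0 0.075 0.001 0.001 0",
)

```text
clock: 15.1
tcp_pos: [0.5831, -0.1965, 0.0856]
orientation: [2.22, 0.003, -2.219]
contact_force: [-0.4, 0.1, -2.8]
grip_width: 0.0149
```

```bash
python3 - <<'E'
from h import *
o=get_obs();R=cv2.Rodrigues(o['orientation'])[0];print(o['clock'],o['tcp_pos'],o['contact_force'],"yaw y",np.arctan2(R[1,1],R[0,1]),o['qvel'].round(3))
im=grab_frame("wrist");cv2.imwrite("pics/w6.png",im);W=cam("wrist")
s=grab_frame("scene");cv2.imwrite("pics/s6.png",s);d=grab_frame("side");cv2.imwrite("pics/d6.png",d)
a=cv2.resize(im[90:200,200:370],(540,350),interpolation=cv2.INTER_CUBIC)
b=cv2.resize(s[220:350,180:310],(400,400)  ,interpolation=cv2.INTER_CUBIC)
c=cv2.resize(d[130:230,230:330],(400,400),interpolation=cv2.INTER_CUBIC)
cv2.imwrite("pics/a6.png",a);cv2.imwrite("pics/b6.png",np.hstack([b,c]))
# predicted pixels if perfectly placed
t=np.array([.5832,-.1957])
for h in HM: print(proj(W,[*(t+h),.08]),proj(W,[*(t+h),.06]), proj(cam("scene"),[*(t+h),.08]))
for h in [(.07,.055),(.07,-.055)]: print("corner",proj(W,[*(t+h),.08]))
E
```

```text
15.1 [ 0.58311888 -0.19648495  0.08557568] [-0.39658838  0.13462854 -2.80695677] yaw y -1.5675906608803811 [-0.     0.002 -0.001 -0.     0.001  0.     0.001]
[208.34853691 347.99749574] [215.78672175 325.21256118] [236.32370319 261.82616165]
[356.00326784 348.54516388] [348.88664625 325.72043531] [209.73221505 283.38760457]
[282.979825   143.37364755] [283.07359602 140.28919873] [262.52241747 298.3934034 ]
corner [160.31406545 111.04626269]
corner [405.74591286 112.22813175]
```

View pics/a6.png

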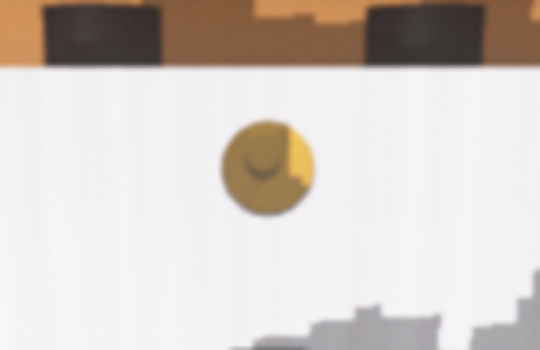

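View pics/b6.png

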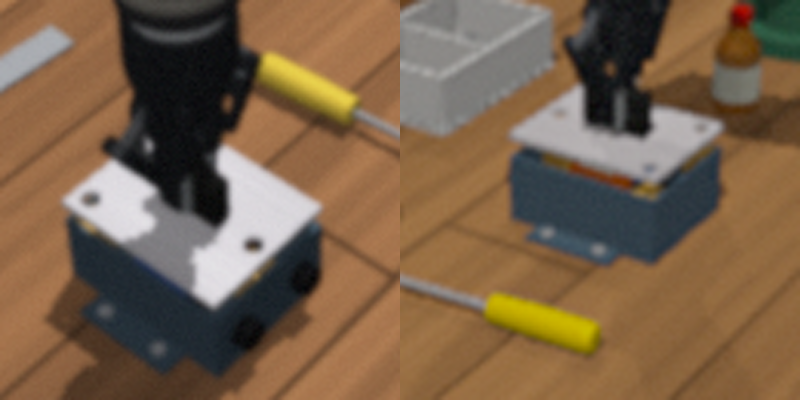

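View pics/w6.png

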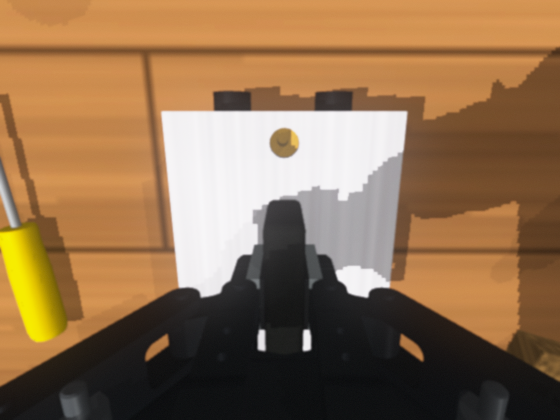

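apply_moves(
  series="0 0 0 0 -0.0004 0 0; 0 0 0 0 -0.0008 0 0; 0 0 0 0 -0.0008 0 0; 0 0 0 0 -0.0008 0 0; 0 0 0 0 -0.0008 0 0; 0 0 0 0 -0.0008 0 0",
)

```text
clock: 16.0
tcp_pos: [0.583, -0.1957, 0.0853]
orientation: [2.22, 0.004, -2.22]
contact_force: [-0.6, 0.0, -3.4]
grip_width: 0.0154
```

```bash
python3 - <<'E'
from h import *
o=get_obs();R=cv2.Rodrigues(o['orientation'])[0];print(o['clock'],o['tcp_pos'],o['contact_force'],"yaw y",np.arctan2(R[1,1],R[0,1]),abs(o['qvel']).max().round(4))
im=grab_frame("wrist");s=grab_frame("scene");d=grab_frame("side")
W=cam("wrist");S=cam("scene");D=cam("side");t=np.array([.5832,-.1957])
def fit(n,im,C,u,v,h,r):
    c=darkc(im,u,v,r);p=onz(C,*c,.0785);print(n,np.round(c,1),"err mm",((p[:2]-t-h)*1000).round(1))
fit("wC",im,W,284,142,HM[2],17)
fit("sB",s,S,209,284,HM[1],5);fit("sC",s,S,262,299,HM[2],5)
for n,h in zip("ABC",HM):
    p=proj(D,[*(t+h),.0785]);print("side pred",n,p.round(1))
    u,v=np.round(p).astype(int)
    if n!="X":fit("d"+n,d,D,u,v,h,4)
cv2.imwrite("pics/d7.png",cv2.resize(d[130:230,230:330],None,fx=6,fy=6,interpolation=cv2.INTER_CUBIC))
cv2.imwrite("pics/a7.png",cv2.resize(im[90:200,200:370],None,fx=4,fy=4,interpolation=cv2.INTER_CUBIC))
E
```

```text
16.0 [ 0.58297441 -0.19566713  0.08532039] [-0.55864605  0.04491281 -3.39717655] yaw y -1.567594229853702 0.0016
wC [282.1 143.6] err mm [-0.3  1.2]
sB [208.3 284. ] err mm [-2.1 -2.3]
sC [262.6 299.4] err mm [ 1.  -0.8]
side pred A [291.3 171.3]
dA [290.1 174.5] err mm [-7.6 20.1]
side pred B [304.1 161.3]
dB [305.2 158.1] err mm [  8.3 -22.6]
side pred C [268.9 157.7]
dC [266.5 155. ] err mm [ 18.  -12.5]
```

View pics/d7.png

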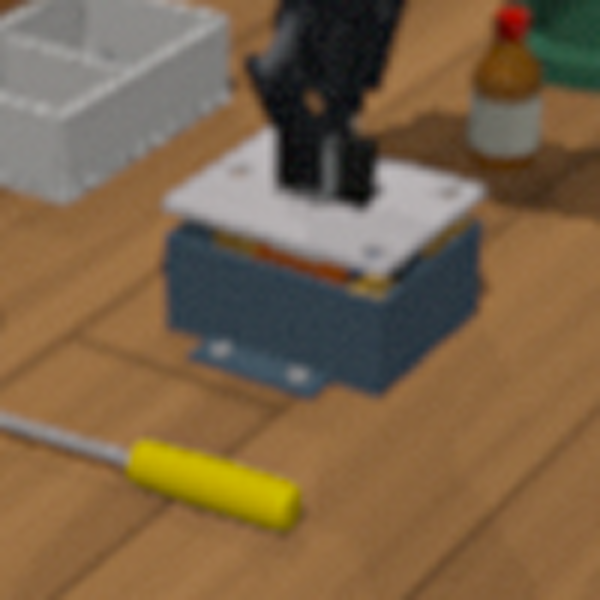

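View pics/a7.png

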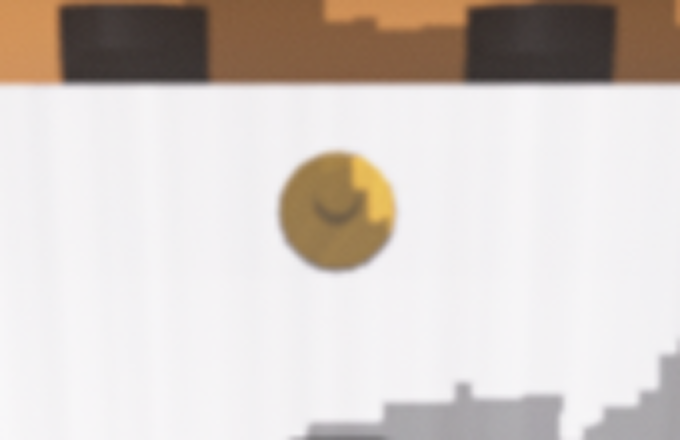

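```bash
python3 -c "
from bench import *
print(hand_in())"
```

```text
the job is handed in; nothing more can be done
None
```

I pressed both relays home, then picked up the aluminium cover at 60 N. It now hovers level over the box, and I handed the job in at about 16.2 s; no verdict was reported.

**Relays:** each bottomed at z 0.057 m, 3 mm below the rim, with about 11–12 N on the tool. The scene picture taken afterwards showed both below the rim.

**Height and rest:** by the tool position the underside is about 15 mm above the rim. The pictures hinted at up to 2 mm lower, which is still within limits. Joint speeds were below 0.002 rad/s, and the cover was clear of the box in the side view.

**Alignment:** the tool position is within 0.3 mm of the measured box centre, and yaw matches the measured box yaw to about 0.001 rad. In the wrist view, thread C sits centred sideways in hole C, with the expected parallax.

**Side view:** I read the three holes off by eye. All were offset by the same 1 px or so from their predicted places, which I put down to camera calibration. The even offset suggests the plate is level to about 0.01 rad.

**Checks that disagreed:**
- The automatic hole finder failed on the side view, giving errors of about 20 mm, because its window was too small for the blurred holes. I set those aside.
- In the scene view it put hole B about 3 mm off and hole C about 1.3 mm off. In the wrist view it put hole C 1.2 mm off, skewed by the sunlit patch in the hole.

I saw no bystander move in the pictures, but I did not measure their positions afterwards.

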